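# Clear a sanding drum, free the sagging bolt and hold the glue pen's gate ajar

## Robot

A 6-joint arm with a two-finger parallel gripper is mounted at the origin on the work surface. World frame = base frame: x ahead of the robot, y to its left, z up, the work surface at z = 0. Lengths are in m, angles in rad, forces in N, time in s.
With the tool pointing down it reaches from about 0.275 to 0.825 m from the base axis. Payload 4.9 kg.
Tool frame: the origin (TCP) lies at the very end of the fingers, on their centre line; the grasp point (between the pads) lies 19 mm behind it; z points along the fingers, y is the line along which they close (so a half turn about z gives the same grasp; the last joint's range is limited). The gripper opens to 85 mm and grips with 20 to 120 N. Pads are 22 mm wide; open, the fingers measure 114 mm over their backs; the gripper's body (76 mm by 85 mm) begins 54 mm behind the grasp point. The pads swing forward as they close: fully open they stand 13 mm farther back than shut.
Start: joints at [-1.467, 0.326, -0.193, 1.052, 0, 1.437], TCP at [0.13, -0.535, 0.209] pointing down, gripper open.
Joint ranges: [-2.65, 2.65], [-0.97, 1.79], [-1.3, 1.35], [-1.93, 2.1], [-1.47, 1.37], [-3.14, 3.14]. Speed limits (rad/s): [2.57, 2.57, 3.14, 3.14, 3.14, 3.14].

## Interface

Orientations are given as a rotation vector (axis times angle).
In Python, from station import arm gives the robot as it stands. Calls block until the motion is done:
- arm.move_ptp(position, orientation): joint-space move of the TCP to a pose.
- arm.move_linear(position, v=0.15, ori=None, force_limit=None): straight line of the TCP; ori=None keeps the orientation; v is the mean speed in m/s. With force_limit (N) it stops when the force on the tool has changed by that much, and returns True; else False.
- arm.movej(angles): joint-space move.
- arm.set_gripper(opening, grip_force=None): finger opening in m; grip_force is the grip in N (None keeps the last); returns when the fingers have stopped.
- arm.wait(seconds).
- arm.inverse_kinematics(position, orientation): joint angles nearest the present ones, or None.
- arm.get_obs(): the state.
- arm.snapshot(name): name is "scene" or "side" or "wrist"; returns a dict with "color" (420x560x3 uint8, blue, green, red), "fx", "fy", "cx", "cy" (pixels), "R" (3x3) and "t" (3): a world point X has camera coordinates R X + t. Camera axes: x right, y down, z forward; pixel columns grow to the right and rows downward; lengths in m; the calibration is good to about 2 mm. The wrist camera is an equidistant fisheye: a pixel r from the principal point sees the ray r / f radians off the axis. A picture is of the moment at which its call begins. There is no depth.
A pose or a line that the arm cannot do raises arm.Unreachable and nothing moves.
- arm.job_done(): hands the job in; it is judged then, once.
The state is a dict: "time_s": time; "joint_pos": joint angles; "qd": joint speeds; "joint_torque": joint torques, N m; "tool_pos": TCP position; "tool_rot": TCP orientation; "ft_force": force on the tool from outside, world axes, zero at the start; "moment": the same for the moment, N m; "gripper_width": finger opening in m; "grasp_force": force on a finger pad.
Only numpy, scipy, OpenCV 4.12 (cv2) and the standard library are available. Lean on these libraries where they do the work, as an engineer would, in place of code of your own. Each camera call takes 0.05 s, during which the arm holds its last target. There are 200 camera calls.

## Task

The gate of the blue glue pen must be held open for a colleague, but a loose sanding drum lies in its swing: pick that drum up and lay it on the two drums in the aluminium tray, saddled in the groove between them and parallel to them. Then take the red knob of the gate's sagging bolt, lift the bolt over the bent keeper while drawing it back, without forcing it against the keeper, and pull the gate towards the robot by the knob until its free edge stands about 12 cm out. Finish while still gripping the knob and holding the gate there against its closing spring; leave the jars, bottles and screwdriver where they are.

Things in the scene. Friction and masses are not known exactly. Their poses are not given: they have to be found in the camera images.
- pen: Blue glue pen, a low open-topped fenced corral 260 mm deep, 320 mm wide, 140 mm high, fixed to the bench, holding two white jars and a blue bottle. Origin on the bench under the middle of its gate line; x points into the pen (away from the robot, roughly), y to the left along the closed gate, z up. Latch post at y = -155 to -115 mm, with the keeper on its front; hinge post at y = 136 to 158 mm.
- gate (a joint): Gate angle in rad: 0 closed, grows as the free edge swings out of the pen towards the robot, to 1.2. A spring closes it: about 0.16 N m shut, 0.36 N m at 0.5 rad. It is 240 mm wide from hinge axis to free edge, 12 mm thick, from 15 to 125 mm above the bench; 0.5 rad puts the free edge 115 mm out. The bolt locks it while its nose is in the keeper.
- gate_hinge (a point): Point on the gate's upright hinge axis, 100 mm above the bench, at y = 130 mm of the pen; its axes turn with the gate (-y runs from the hinge to the free edge).
- bolt_draw (a joint): How far the bolt is drawn back, in m along the gate's +y (towards the hinge): 0 fully shot, 0.05 fully back; starts 0 to 4 mm out of home. Unlifted it stops at about 0.005 to 0.007 because the tab under its nose catches on the keeper's lip; the tab is past the lip at 0.018 and the nose clear of the keeper at 0.032, so the gate can swing. About 1 N of drag.
- bolt_lift (a joint): How far the bolt is lifted in its slotted staples, in m: 0 sagged (its own weight, 0.25 kg, takes it there), at most 0.018. The tab under its nose (10 mm deep, 8 mm of it caught) clears the lip when lifted by 8 mm.
- bolt_knob (a point): Middle of the bolt's upright red knob, a cylinder 20 mm across and 36 mm high (133 to 169 mm above the bench when sagged, on an 8 mm stem), to be gripped from above. It stands 16 mm in front of the gate's middle plane and 150 mm from the hinge axis along the gate when the bolt is home, and moves with the bolt and the gate. Gate and staples end below 126 mm, the posts at 140 mm.
- bolt: The steel bolt, rod 12 mm across and 205 mm long, lying along the gate's front near its top, with the red knob. Origin on the rod's axis under the knob, 130 mm from the nose; axes as the gate's.
- keeper: Bent brass keeper on the front of the latch post: a loop whose lip is bent up, 5 mm thick, its top 87.5 mm above the bench, in front of the tab of the bolt's nose. Origin at that of the pen.
- drum_spare: Loose brown sanding drum, a cylinder 44 mm across and 60 mm long, 0.09 kg, lying in a low cork cradle (8 mm high) about 105 mm in front of the gate near its free edge. Origin at its centre, x along its axis; it may be turned about that axis.
- drum_a: One of the two like drums lying side by side in the tray. Origin at its centre, x along its axis.
- drum_b: The other drum lying in the tray. Origin at its centre, x along its axis.
- tray: Aluminium tray 80 x 100 x 22 mm, fixed, walls and floor 5 mm, inside 90 mm wide (y) so the two drums stay together; origin under its middle, x along the drums, z up. A drum saddled on the two has its centre about 65 mm above the bench. Left or right of the robot, changing places with the blue heel bin.
- glue_jar: White jar with green cap in the pen, 68 mm across, 110 mm high, origin under its middle. Leave alone.
- dye_bottle: Blue bottle in the pen, 52 mm across, 130 mm high, origin under its middle. Leave alone.
- finish_jar: White jar with red cap in the pen, 60 mm across, 100 mm high, origin under its middle. Leave alone.
- cream_jar: Glass jar with red cap on the right of the bench, 64 mm across, 70 mm high, origin under its middle. Leave alone.
- screwdriver: Screwdriver with a black handle, 200 mm long, lying on the left of the bench, origin under its middle. Leave alone.
Mind the look-alikes: they are no part of the job. What is shaped like the drum_spare but green or purple is not meant.

How it is judged:
On the way, in this order (a step that is already met when the one before it is completed fails the run):
1. the spare drum lies saddled on the two drums in the tray, released and at rest (z of drum_spare in the frame of tray between 0.06 and 0.071 m and y of drum_spare in the frame of tray between -0.009 and 0.009 m and x of drum_spare in the frame of tray between -0.015 and 0.015 m and angle between the x axis of drum_spare and the x axis of tray, either way round below 0.2 rad and linear speed of drum_spare below 0.03 m/s and contact force between drum_spare and the fingers below 0.1 N), for 0.3 s.
2. the bolt is lifted over the keeper's lip and drawn clear, at least 32 mm back (value of joint bolt_draw above 0.032 m), for 0.1 s.
At the end, for the whole second after the job is handed in: Spare drum unheld in the groove of the tray drums (centre 60-71 mm over the tray base, within 9 mm across, 15 mm along, 0.2 rad); gate still at 0.40-0.62 rad (edge 93-139 mm out), bolt at least 30 mm back, fingers pressing on the bolt with over 1 N, holding the gate (all of step 1 and value of joint gate between 0.4 and 0.62 rad and velocity of joint gate between -0.05 and 0.05 rad/s and value of joint bolt_draw above 0.03 m and contact force between bolt and the fingers above 1 N); the arm keeps its last pose, push and grip.
It fails at once if the bolt is forced against the keeper with over 40 N (contact force between bolt and keeper above 40 N).
It fails at once if a jar, bottle or the screwdriver is moved by over 30 mm (distance of any of glue_jar, dye_bottle, finish_jar, cream_jar, screwdriver from where it was at the start of the episode above 0.03 m).
It also fails if it takes over 48 s, if anything falls off the work surface, if the arm or the gripper's body presses on something with over 40 N, if the wrist force passes 120 N, or if a joint passes its speed limit or range.

## Working session

There is one attempt and no reset: what is moved stays moved. The work goes in short steps, each a Python script; the robot and the scene stay as the last script left them, time stands still between calls to the robot, and variables do not carry over. Pictures are saved under pics/ and viewed, at most 10 in all, crops included, and the job is handed in when it is done.

```bash
ls; mkdir -p pics; python3 - <<'E'
from station import arm
import cv2,numpy as np
for n in("scene","side"):
    s=arm.snapshot(n); cv2.imwrite(f"pics/{n}0.png",s["color"]); print(n,s["fx"],s["cx"],s["cy"],np.round(s["R"],3).tolist(),np.round(s["t"],3))
o=arm.get_obs();print(o["tool_rot"],o["time_s"])
E
```

```text
pics
scene 478.806290785957 270.2313484652378 212.16633603811758 [[0.02, 1.0, -0.003], [0.743, -0.017, -0.669], [-0.669, 0.011, -0.743]] [-0.047 -0.361  1.611]
side 509.24166334259894 278.940174049998 210.37828027773233 [[0.999, -0.051, 0.004], [-0.03, -0.647, -0.762], [0.041, 0.761, -0.648]] [-0.605  0.111  1.447]
[-3.11792869e+00 -3.72511737e-01 -4.13736772e-05] 0.1
```

View pics/scene0.png

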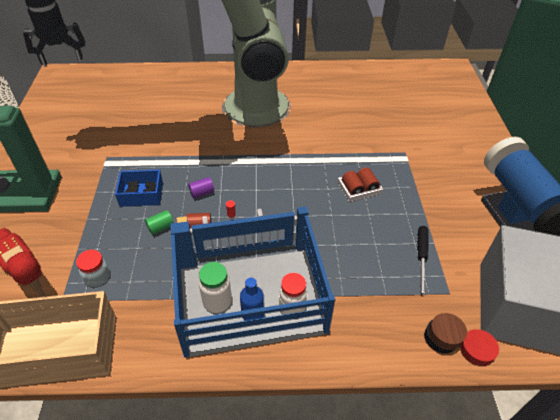

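View pics/side0.png

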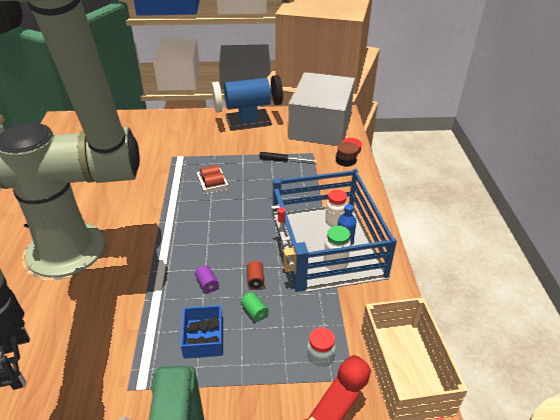

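The scene view shows the tray drums at (360,182), the spare drum at (195,220) partly hidden by the latch post, and the knob at (231,209). In the side view the same things are at (212,178), (256,274) and (282,215). I'll zoom in on these and measure them.

```bash
cat > h.py <<'E'
import cv2,numpy as np
from station import arm
def ray(s,u,v):
    R=np.array(s["R"]);t=np.array(s["t"]).ravel()
    d=R.T@np.array([(u-s["cx"])/s["fx"],(v-s["cy"])/s["fy"],1]);return -R.T@t,d/np.linalg.norm(d)
def plane(s,u,v,z):
    c,d=ray(s,u,v);return c+d*(z-c[2])/d[2]
def proj(s,X):
    p=np.array(s["R"])@np.array(X)+np.array(s["t"]).ravel();return p[0]/p[2]*s["fx"]+s["cx"],p[1]/p[2]*s["fy"]+s["cy"]
def tri(a,pa,b,pb):
    c1,d1=ray(a,*pa);c2,d2=ray(b,*pb)
    k=np.linalg.lstsq(np.c_[d1,-d2],c2-c1,rcond=None)[0];p,q=c1+k[0]*d1,c2+k[1]*d2
    return (p+q)/2,np.linalg.norm(p-q)
def redblobs(s,roi,amin=25):
    x0,y0,x1,y1=roi;h=cv2.cvtColor(s["color"],cv2.COLOR_BGR2HSV)
    m=(((h[...,0]<12)|(h[...,0]>172))&(h[...,1]>120)&(h[...,2]>50)).astype(np.uint8)
    k=np.zeros_like(m);k[y0:y1,x0:x1]=m[y0:y1,x0:x1]
    n,l,st,ce=cv2.connectedComponentsWithStats(k)
    return [(st[i].tolist(),ce[i].round(1).tolist()) for i in range(1,n) if st[i][4]>=amin],k
E
python3 - <<'E'
from h import *
a,b=arm.snapshot("scene"),arm.snapshot("side")
R={"scene":[(165,185,265,260),(330,160,390,205)],"side":[(235,195,315,300),(190,155,235,200)]}
tiles=[]
for s,n in((a,"scene"),(b,"side")):
    for r in R[n]:
        bl,k=redblobs(s,r);print(n,r,bl)
        c=s["color"][r[1]:r[3],r[0]:r[2]];f=min(400/c.shape[1],300/c.shape[0])
        c=cv2.resize(c,None,fx=f,fy=f,interpolation=cv2.INTER_CUBIC);print("scale",f)
        t=np.zeros((300,400,3),np.uint8);t[:c.shape[0],:c.shape[1]]=c;tiles.append(t)
cv2.imwrite("pics/crops.png",np.vstack([np.hstack(tiles[:2]),np.hstack(tiles[2:])]))
E
```

```text
scene (165, 185, 265, 260) [([226, 200, 9, 18, 131], [230.4, 208.1]), ([186, 213, 24, 15, 195], [196.7, 217.9])]
scale 4.0
scene (330, 160, 390, 205) [([342, 168, 38, 26, 542], [359.0, 179.1])]
scale 6.666666666666667
side (235, 195, 315, 300) [([277, 207, 8, 16, 105], [281.0, 214.5]), ([247, 261, 17, 28, 327], [254.8, 272.5])]
scale 2.857142857142857
side (190, 155, 235, 200) [([201, 165, 24, 22, 366], [212.1, 175.7])]
scale 6.666666666666667
```

View pics/crops.png

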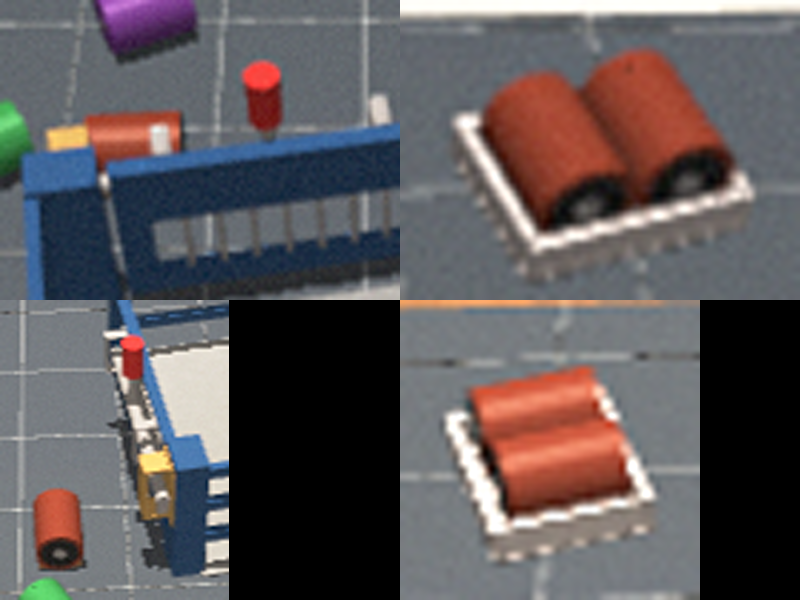

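```bash
python3 - <<'E'
from h import *
a,b=arm.snapshot("scene"),arm.snapshot("side")
T=lambda s,x,y,o,f:np.array([o[0]+x/f,o[1]+y/f])
pr=lambda n,x:print(n,np.round(x,4))
A=[plane(a,*T(a,*p,(330,160),6.667),.022) for p in((58,118),(133,250),(352,190))]
B=[plane(b,*T(b,*p,(190,155),6.667),.022) for p in((50,115),(93,232),(252,193))]
for n,P in(("scene",A),("side",B)):
    pr(n,np.array(P));pr("edges",[np.linalg.norm(P[0]-P[1]),np.linalg.norm(P[1]-P[2])])
    print("centre",((P[0]+P[2])/2).round(4),"axis01 deg",np.degrees(np.arctan2(*(P[1]-P[0])[1::-1])),"12",np.degrees(np.arctan2(*(P[2]-P[1])[1::-1])))
pr("knob tri",tri(a,(230.4,208.1),b,(281,214.5))[0]);pr("gap",tri(a,(230.4,208.1),b,(281,214.5))[1])
pr("knob side z.151",plane(b,281,214.5,.151));pr("knob scene",plane(a,230.4,208.1,.151))
pr("drum side",plane(b,255.5,275.1,.024));pr("near face",plane(b,255.3,282.5,.024))
pr("gate top edge L (scene)",plane(a,165+115/4,185+170/4,.125));pr("gate top R",plane(a,165+398/4,185+128/4,.125))
o=arm.get_obs();print(o["tool_pos"])
E
```

```text
scene [[0.3803 0.2315 0.022 ]
 [0.4576 0.2529 0.022 ]
 [0.4255 0.3474 0.022 ]]
edges [0.0802 0.0998]
centre [0.4029 0.2894 0.022 ] axis01 deg 15.514552299880537 12 108.72180520037945
side [[0.3511 0.3254 0.022 ]
 [0.3783 0.2294 0.022 ]
 [0.4534 0.2567 0.022 ]]
edges [0.0998 0.0799]
centre [0.4022 0.2911 0.022 ] axis01 deg -74.17967243360594 12 19.946516204616355
knob tri [ 0.6086 -0.0547  0.1533]
gap 0.0018
knob side z.151 [ 0.6082 -0.051   0.151 ]
knob scene [ 0.6075 -0.0554  0.151 ]
drum side [ 0.5366 -0.1453  0.024 ]
near face [ 0.5357 -0.1711  0.024 ]
gate top edge L (scene) [ 0.6416 -0.139   0.125 ]
gate top R [0.6134 0.022  0.125 ]
[ 0.12955834 -0.53433585  0.2091999 ]
```

```bash
cat >> h.py <<'E'
from scipy.spatial.transform import Rotation as Rot
def down(th):  # th: closing-direction angle, rad
    z=np.array([0,0,-1.]);y=np.array([np.cos(th),np.sin(th),0]);return Rot.from_matrix(np.c_[np.cross(y,z),y,z]).as_rotvec()
def best(p,th):  # half-turn choice with the wrist nearest its middle
    c=[(abs(q[5]),t) for t in(th,th+np.pi) if (q:=arm.inverse_kinematics(p,down(t))) is not None];return min(c)[1] if c else None
def plane_w(s,u,v,z):
    R=np.array(s["R"]);t=np.array(s["t"]).ravel();d=np.array([u-s["cx"],v-s["cy"]]);r=np.hypot(*d);a=r/s["fx"]
    w=R.T@np.array([*(d/max(r,1e-9)*np.sin(a)),np.cos(a)]);c=-R.T@t;return c+w*(z-c[2])/w[2]
def proj_w(s,X):
    p=np.array(s["R"])@np.array(X)+np.array(s["t"]).ravel();a=np.arctan2(np.hypot(p[0],p[1]),p[2]);q=p[:2]/np.hypot(p[0],p[1])*a*s["fx"];return q+[s["cx"],s["cy"]]
E
python3 - <<'E'
from h import *
p=[.48,-.145,.25];th=best(p,0);print(th)
arm.move_ptp(p,down(th))
s=arm.snapshot("wrist");o=arm.get_obs();print(o["time_s"],o["joint_pos"],o["tool_pos"])
cv2.imwrite("pics/w1.png",s["color"])
print(-np.array(s["R"]).T@np.array(s["t"]).ravel(),s["fx"],proj_w(s,[.537,-.145,.024]),proj_w(s,[.608,-.054,.151]))
E
```

```text
0
2.25 [-4.42276570e-01  2.11215877e-01 -2.43314935e-01  1.11637186e+00
 -2.33492704e-04  1.13015049e+00] [ 0.47981795 -0.14587311  0.24987436]
[ 0.4794559  -0.07505548  0.41468952] 325.19226210127806 [327.37914918 177.76359822] [430.50718818 102.09974967]
```

View pics/w1.png

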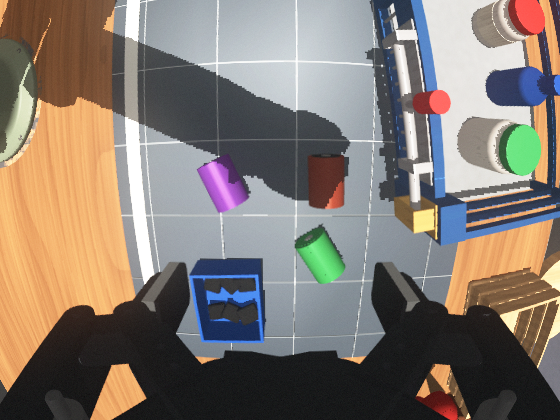

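The wrist view shows the spare drum at (326,181) and the knob at (432,102), within 3 px of the predictions from the other two cameras. The green and purple look-alikes are clear of the fingers. Next I'll refine the drum's pose and pick it up.

```bash
python3 - <<'E'
from h import *
s=arm.snapshot("wrist")
bl,k=redblobs(s,(295,140,355,220));print(bl)
c=max(cv2.findContours(k,0,1)[0],key=cv2.contourArea)
P=np.array([plane_w(s,*p[0],.03)[:2] for p in c]).astype(np.float32)
r=cv2.minAreaRect(P);bp=cv2.boxPoints(r);e=[bp[1]-bp[0],bp[2]-bp[1]];l=max(e,key=np.linalg.norm)
phi=np.arctan2(l[1],l[0])%np.pi;print("rect",r,"axis deg",np.degrees(phi))
assert abs(r[0][0]-.537)<.012 and abs(r[0][1]+.145)<.012 and abs(phi-np.pi/2)<.3
x,y=r[0]; th=phi-np.pi/2
# side-view point and the wrist one averaged
x,y=(x+.5366)/2,(y-.1453)/2;print(x,y,th)
arm.move_ptp([x,y,.13],down(th))
print("hit",arm.move_linear([x,y,.013],v=.1,force_limit=12))
arm.set_gripper(.03,grip_force=30)
o=arm.get_obs();print(o["tool_pos"],o["gripper_width"],o["grasp_force"],o["time_s"])
arm.move_linear([x,y,.2],v=.2)
o=arm.get_obs();print(o["gripper_width"],o["grasp_force"],o["time_s"],o["ft_force"])
np.save("th.npy",th)
# hover short of the tray and look
ax=np.radians(17.5);p=[.40,.21,.24]
t2=best(p,ax-np.pi/2);print("t2",t2);arm.move_ptp(p,down(t2))
s=arm.snapshot("wrist");cv2.imwrite("pics/w2.png",s["color"]);print(proj_w(s,[.4026,.29,.022]),arm.get_obs()["time_s"])
E
```

```text
[([309, 155, 35, 53, 1703], [326.2, 181.6])]
rect ((0.5345684885978699, -0.14895561337471008), (0.042196400463581085, 0.06439682841300964), 2.2949609756469727) axis deg 92.29499
0.5355842442989349 -0.14712780668735503 0.040055156
hit False
[ 0.53558973 -0.14721644  0.01338515] 0.03584417830978697 27.231101095676422 4.7333
0.03621912472284567 26.224720180034637 5.8167 [ 0.10883908  0.50255632 -0.36404188]
t2 1.8762289458939043
[341.51762254 200.67842449] 7.3
```

View pics/w2.png

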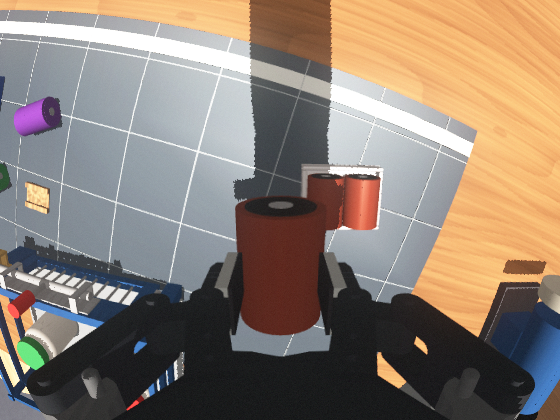

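The wrist view shows the tray drums centred near (343,201), against a prediction of (341,201), and parallel to the held drum. The 36 mm grip width is less than the 44 mm diameter, so the pads hold off the diameter. I'll measure the drum's height in the hand.

```bash
python3 - <<'E'
from h import *
a,b=arm.snapshot("scene"),arm.snapshot("side");o=arm.get_obs();print(o["tool_pos"],o["gripper_width"])
tiles=[]
for s in(a,b):
    u,v=map(int,proj(s,o["tool_pos"]));print("tcp px",proj(s,o["tool_pos"]),"roi0",u-35,v-40)
    print(redblobs(s,(u-35,v-40,u+35,v+40))[0])
    c=cv2.resize(s["color"][v-40:v+40,u-35:u+35],None,fx=5.6,fy=5.6,interpolation=cv2.INTER_CUBIC);tiles.append(c)
cv2.imwrite("pics/held.png",np.hstack(tiles))
E
```

```text
[0.40054044 0.20933322 0.23976496] 0.03609257146337471
tcp px (np.float64(339.79653565498705), np.float64(119.05905552651939)) roi0 304 79
[([325, 101, 30, 30, 296], [340.4, 115.0])]
tcp px (np.float64(204.38274625980318), np.float64(134.34183860031936)) roi0 169 94
[([192, 121, 25, 19, 259], [204.2, 130.8]), ([201, 165, 21, 9, 138], [210.8, 169.8])]
```

View pics/held.png

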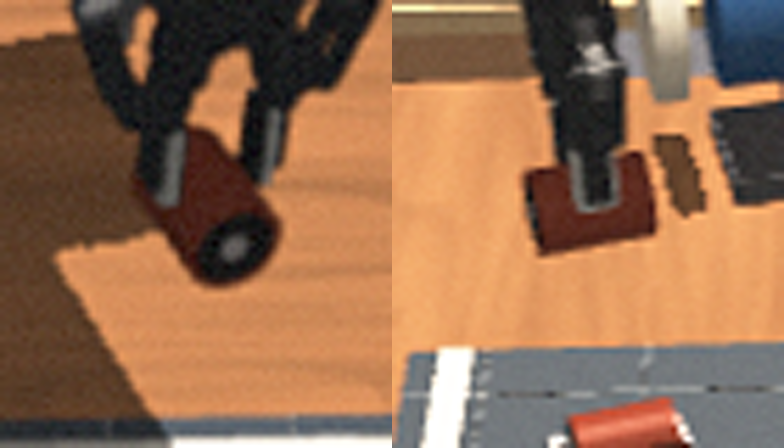

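```bash
python3 - <<'E'
from h import *
c=np.array([.4026,.290]);t2=1.8762289
arm.move_ptp([*c,.11],down(t2))
arm.move_linear([*c,.07],v=.08)
print("touch",arm.move_linear([*c,.0505],v=.02,force_limit=4))
o=arm.get_obs();print(o["tool_pos"],o["ft_force"],o["gripper_width"],o["time_s"])
arm.set_gripper(.056)
o=arm.get_obs();print(o["gripper_width"],o["grasp_force"],o["ft_force"])
arm.move_linear([*c,.16],v=.12)
arm.move_ptp([.40,.21,.24],down(t2))
print(arm.get_obs()["time_s"])
t=[]
for n,(x0,y0,x1,y1) in(("scene",(325,150,395,210)),("side",(180,145,250,205)),("wrist",(270,130,410,250))):
    s=arm.snapshot(n);q=s["color"][y0:y1,x0:x1];t.append(cv2.resize(q,(260,223),interpolation=cv2.INTER_CUBIC))
cv2.imwrite("pics/placed.png",np.hstack(t))
E
```

```text
touch True
[0.40251848 0.28947814 0.05202834] [ 0.26364356 -0.67247073  4.56941991] 0.035752786585097854 9.5417
0.05591850816707921 0.0 [ 0.08540488  0.16067722 -0.0331613 ]
11.4583
```

View pics/placed.png

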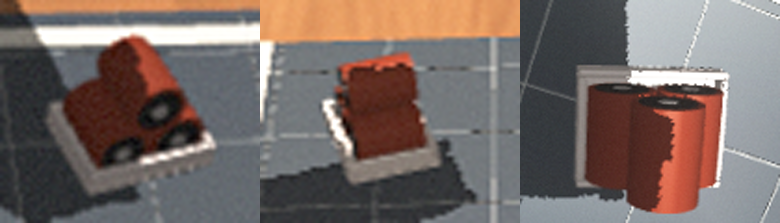

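The spare drum is seated in the groove and parallel to the others in all three views. Next I'll measure the knob and the gate direction from close up.

```bash
python3 - <<'E'
from h import *
a=arm.snapshot("scene");print("spare end face",plane(a,368.1,179.6,.065),"expect",np.array([.4026,.29])+.03*np.array([np.cos(.305),np.sin(.305)]))
p=[.585,-.054,.27];th=best(p,np.radians(100));print(th)
arm.set_gripper(.05)
arm.move_ptp(p,down(th))
s=arm.snapshot("wrist");cv2.imwrite("pics/w3.png",s["color"])
print("pred knob",proj_w(s,[.608,-.054,.169]),proj_w(s,[.608,-.054,.151]));print(redblobs(s,(100,40,500,330))[0]);print(arm.get_obs()["time_s"],arm.get_obs()["tool_pos"])
E
```

```text
spare end face [0.43380843 0.29929115 0.065     ] expect [0.43121541 0.2990088 ]
1.7453292519943295
pred knob [273.30572081 230.18320058] [273.66303955 223.66976187]
[([262, 208, 23, 33, 593], [273.5, 224.4])]
13.175 [ 0.5845121  -0.0525535   0.27008176]
```

View pics/w3.png

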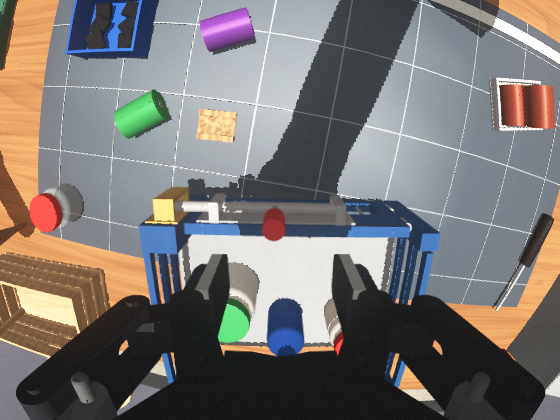

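The knob blob centroid is at (273.5,224.4), against a prediction of (273.7,223.7), so its position is confirmed. The rod runs from (200,206) to (325,207), and the latch and hinge posts are at (165,232) and (420,238).

```bash
python3 - <<'E'
from h import *
s=arm.snapshot("wrist")
h=cv2.cvtColor(s["color"],cv2.COLOR_BGR2HSV)
blue=((h[...,0]>100)&(h[...,0]<130)&(h[...,1]>120)).astype(np.uint8)
# lower (inner) edge of the gate's top bar against the white pen floor, columns 200..380
e=[]
for u in range(205,380,5):
    if 255<u<292: continue
    col=np.where(blue[215:250,u])[0]
    if len(col): e.append(plane_w(s,u,215+col.max()+.5,.125)[:2])
e=np.array(e);vx,vy,x0,y0=cv2.fitLine(e.astype(np.float32),cv2.DIST_HUBER,0,.01,.01).ravel()
print("gate edge dir deg",np.degrees(np.arctan2(vy,vx))%180,"at",x0,y0,"resid",np.abs((e-[x0,y0])@[-vy,vx]).max())
for z in(.1,):
    A,B=[plane_w(s,*p,z) for p in((200,206),(325,207))];print("rod",A,B,np.degrees(np.arctan2(*(B-A)[1::-1]))%180)
for z in (.169,.151): print(plane_w(s,*((273.5,230.5) if z>.16 else (273.5,224.4)),z))
nx=np.array([vy,-vx])*(1 if vy>0 else -1);print("knob ahead of inner edge (expect .022):",(np.array([x0,y0])-[.608,-.054])@nx)
E
```

```text
gate edge dir deg 99.08252 at 0.6210607 -0.005108595 resid 0.009883310516532387
rod [ 0.61920999 -0.13418647  0.1       ] [ 0.59668045 -0.00060222  0.1       ] 99.57308448957764
[ 0.60831932 -0.05346731  0.169     ]
[ 0.60878626 -0.05371339  0.151     ]
knob ahead of inner edge (expect .022): 0.020614813097428526
```

```bash
cat > g.py <<'E'
from h import *
psi=np.radians(99.5);yd=np.array([np.cos(psi),np.sin(psi)]);xd=np.array([yd[1],-yd[0]])
K=np.array([.6083,-.0537]);H=K+.016*xd+.148*yd
def st(m=""):
    o=arm.get_obs();print(m,np.round(o["tool_pos"],4),np.round(o["ft_force"],2),round(o["gripper_width"],4),round(o["grasp_force"],1),round(o["time_s"],2))
E
python3 - <<'E'
from g import *
arm.move_ptp([*K,.2],down(psi))
print("hit",arm.move_linear([*K,.138],v=.06,force_limit=6));st("down")
arm.set_gripper(.012,grip_force=22);st("grip")
arm.move_linear([*K,.150],v=.03,force_limit=15);st("lift")
E
```

```text
hit False
down [ 0.6087 -0.0538  0.1385] [0.74 0.13 0.69] 0.0502 0.0 14.81
grip [ 0.6086 -0.0538  0.1385] [0.09 0.27 2.64] 0.0187 21.5 15.18
lift [ 0.6084 -0.0537  0.15  ] [ 1.45 -0.32 -2.96] 0.0184 21.6 15.73
```

The force reads −3 N, which matches the bolt's weight, so it is lifted. Now I'll draw it back.

```bash
python3 - <<'E'
from g import *
arm.move_linear([*K,.1515],v=.03,force_limit=8);st("lift2")
for d in(.012,.022,.041):
    hit=arm.move_linear([*(K+d*yd),.1515],v=.04,force_limit=8);st(f"draw {d} {hit}")
    if hit: break
E
```

```text
lift2 [ 0.6083 -0.0537  0.1515] [ 1.22 -0.04 -2.93] 0.0185 21.6 15.98
draw 0.012 False [ 0.6062 -0.0408  0.1515] [ 0.75  1.2  -2.23] 0.0185 21.7 16.43
draw 0.022 False [ 0.6046 -0.0313  0.1515] [ 0.55  1.59 -2.37] 0.0185 21.7 16.83
draw 0.041 False [ 0.6015 -0.0125  0.1516] [ 1.6   1.4  -3.89] 0.0186 21.7 17.46
```

```bash
python3 - <<'E'
from g import *
d=.041;v0=(K+d*yd)-H
for g in np.linspace(.06,.51,8):
    c,s=np.cos(-g),np.sin(-g);p=H+np.array([[c,-s],[s,c]])@v0
    hit=arm.move_linear([*p,.1515],v=.05,ori=down(psi-g),force_limit=12);st(f"{g:.2f} {hit}")
    if hit: break
arm.wait(.5);st()
t=[]
for n,(x0,y0,x1,y1) in(("scene",(160,150,340,285)),("side",(190,150,370,285))):
    q=arm.snapshot(n)["color"][y0:y1,x0:x1];t.append(cv2.resize(q,(400,300),interpolation=cv2.INTER_CUBIC))
w=arm.snapshot("wrist")["color"];t.append(cv2.resize(w,(400,300)));t.append(np.zeros_like(t[0]))
cv2.imwrite("pics/open.png",np.vstack([np.hstack(t[:2]),np.hstack(t[2:])]))
E
```

```text
0.06 False [ 0.595  -0.0131  0.1515] [ 1.85  2.18 -2.59] 0.0185 21.7 17.74
0.12 False [ 0.5884 -0.0127  0.1516] [ 3.31  0.5  -3.25] 0.0184 21.7 18.03
0.19 False [ 0.5817 -0.0118  0.1516] [ 2.47  1.28 -2.58] 0.0186 21.7 18.32
0.25 False [ 0.5749 -0.0104  0.1516] [ 2.64  0.59 -4.38] 0.0188 21.7 18.62
0.32 False [ 0.5682 -0.0087  0.1516] [ 4.17  0.23 -2.93] 0.0185 21.7 18.91
0.38 False [ 0.5617 -0.0065  0.1516] [ 3.97 -0.05 -2.4 ] 0.0183 21.7 19.2
0.45 False [ 0.5552 -0.0039  0.1516] [ 4.39 -1.02 -3.19] 0.0188 21.7 19.49
0.51 False [ 0.549  -0.0008  0.1516] [ 4.23 -1.92 -3.23] 0.0183 21.7 19.78
 [ 0.5487 -0.0006  0.1516] [ 3.99 -2.33 -2.09] 0.0183 21.7 20.28
```

View pics/open.png

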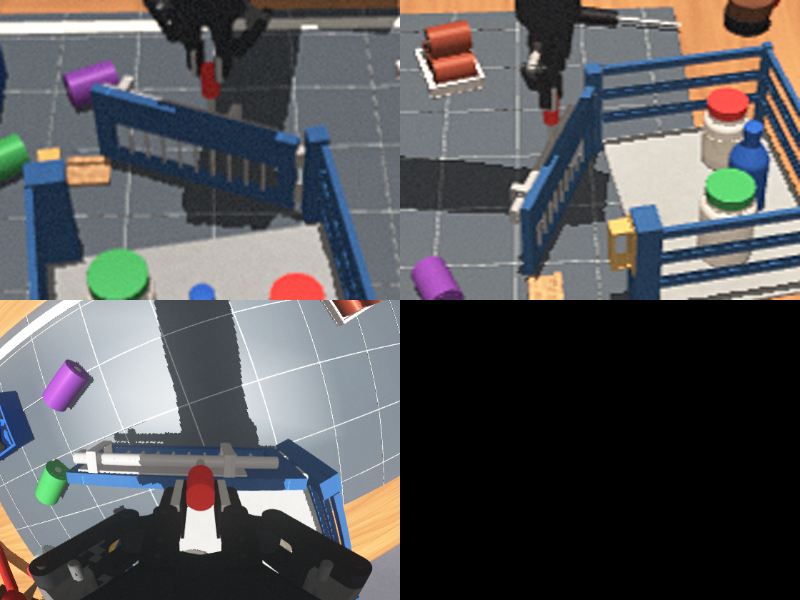

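The gate stands open with the knob gripped, and the spare drum is still saddled. I'll check the angle from the free edge and hand in if it fits.

```bash
python3 - <<'E'
from g import *
a=arm.snapshot("scene");e=plane(a,160+96*.45,150+89*.45,.125)[:2];v=e-H
g=np.arctan2(-(v@xd),-(v@yd));print("gate",g,"len",np.linalg.norm(v));st()
if .43<g<.59: print(arm.job_done())
E
```

```text
gate 0.5015069508972265 len 0.234360108421779
 [ 5.485e-01 -5.000e-04  1.515e-01] [ 3.31 -1.56 -2.17] 0.0185 21.7 20.48
the job is handed in; nothing more can be done
None
```

The job is handed in: the spare drum is saddled on the tray drums, and the arm is gripping the knob and holding the gate open at about 0.50 rad (measured in the scene camera); it took 20.5 s, and no verdict was returned.

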